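# Clear the counter scale and weigh the honey

### The job

The last customer's jar of red peppers (black lid) is still standing on the counter scale: take it off and stand it inside the wooden tray. Then stand the amber honey jar with the yellow lid on the middle of the scale's platter to weigh it. Set both jars down gently and upright without dropping them, and leave the jars of olives and tahini where they are.

Things in the scene. Friction and masses are not known exactly. Their poses are not given: they have to be found in the camera images.
- peppers_mid (a point): Glass jar of red peppers, black lid, white paper label: an upright cylinder 54 mm in diameter and 85 mm tall, 0.17 to 0.35 kg, starting on the scale's platter. The point is its centre, half-way up (42.5 mm above its underside); z along the jar's axis towards the lid.
- honey_mid (a point): Jar of amber-yellow honey with a yellow lid and white paper label, standing on the counter among the other jars: an upright cylinder 54 mm in diameter and 85 mm tall, 0.17 to 0.35 kg. The point is its centre, half-way up; z towards the lid.
- platter (a point): Centre of the upper face of the scale's round steel platter, 140 mm in diameter, 60 mm above the counter, flat and rigid. It stands on the fixed slate-blue scale body, 200 x 160 mm and 40 mm high, which reaches 80 mm to +x, 80 mm to either side in y and 120 mm to -x of this point (the display and keys are on the -x part, towards the robot); x and y turn with the scale, by up to 0.2 rad; z up.
- tray_floor (a point): Centre of the inner floor (8 mm above the counter) of the fixed, square, open tray of pale wood, 170 x 170 mm outside, 154 x 154 mm inside, its walls 8 mm thick and their tops 25 mm above the counter; x and y parallel to its sides (turned by up to 0.2 rad), z up.
- olives_mid (a point): Bystander: jar of green olives with a green lid, the same size and weight as the honey jar, on the counter. The point is its centre, half-way up.
- tahini_mid (a point): Bystander: jar of cream-coloured tahini with a blue lid, the same size and weight as the honey jar, on the counter. The point is its centre, half-way up.
Not all that is in view belongs to the job. Leave any pink look-alike of the part that bears honey_mid alone. There is more than one size of the part that bears peppers_mid; the job needs the larger.

How it is judged:
On the way, in this order (a step that is already met when the one before it is completed fails the run):
1. the peppers jar stands upright inside the wooden tray, released (x of peppers_mid in the frame of tray_floor between -0.055 and 0.055 m and y of peppers_mid in the frame of tray_floor between -0.055 and 0.055 m and height (world z) of peppers_mid below 0.056 m and angle between peppers_mid's own z axis and vertical below 0.17 rad and contact force between the fingers and peppers below 0.1 N), for 0.2 s.
2. the honey jar stands upright on the middle of the platter, released (horizontal distance between honey_mid and platter below 0.025 m and z of honey_mid in the frame of platter below 0.048 m and angle between honey_mid's own z axis and vertical below 0.17 rad and contact force between the fingers and honey below 0.1 N), for 0.2 s.
At the end, for the whole second after the job is handed in: The peppers jar stands at rest and upright (within 10 degrees) on the floor of the wooden tray, wholly inside its walls; the honey jar stands at rest and upright (within 10 degrees) on the scale's platter, its axis within 25 mm of the platter's centre (x of peppers_mid in the frame of tray_floor between -0.055 and 0.055 m and y of peppers_mid in the frame of tray_floor between -0.055 and 0.055 m and height (world z) of peppers_mid below 0.056 m and angle between each of peppers_mid, honey_mid's own z axis and vertical below 0.17 rad and linear speed of each of peppers, honey below 0.02 m/s and horizontal distance between honey_mid and platter below 0.025 m and z of honey_mid in the frame of platter between 0.037 and 0.048 m); the robot touches nothing.
It fails at once if the peppers jar is dropped from more than about 15 mm or thrown (contact force between the fingers and peppers below 0.1 N and linear speed of peppers above 0.55 m/s).
It fails at once if the honey jar is dropped from more than about 15 mm or thrown (contact force between the fingers and honey below 0.1 N and linear speed of honey above 0.55 m/s).
It fails at once if the olives jar is moved by more than 30 mm (distance of olives_mid from where it was at the start of the episode above 0.03 m).
It fails at once if the tahini jar is moved by more than 30 mm (distance of tahini_mid from where it was at the start of the episode above 0.03 m).
It also fails if it takes over 64 s, if anything falls off the work surface, if the arm or the gripper's body presses on something with over 40 N, if the wrist force passes 120 N, or if a joint passes its speed limit or range.

### The arm

A 6-joint arm with a two-finger parallel gripper is mounted at the origin on the work surface. World frame = base frame: x ahead of the robot, y to its left, z up, the work surface at z = 0. Lengths are in m, angles in rad, forces in N, time in s.
With the tool pointing down it reaches from about 0.35 to 0.975 m from the base axis. Payload 4.9 kg.
Tool frame: the origin (TCP) lies on the mounting face of the last link; the fingertips stand 173 mm ahead of it and the grasp point (between the pads) lies 155 mm ahead of it; z points along the fingers, y is the line along which they close (so a half turn about z gives the same grasp; the last joint's range is limited). The gripper opens to 85 mm and grips with 20 to 120 N. Pads are 22 mm wide; open, the fingers measure 114 mm over their backs; the gripper's body (76 mm by 85 mm) begins 54 mm behind the grasp point. The pads swing forward as they close: fully open they stand 13 mm farther back than shut.
Start: joints at [-1.309, 0.053, 1.613, -0, 1.476, -0.119], TCP at [0.232, -0.58, 0.405] pointing down, gripper open.
Joint ranges: [-3.01, 3.01], [-1.01, 2.22], [0.06, 2.58], [-1.02, 4.17], [0.09, 2.62], [-3.14, 3.14]. Speed limits (rad/s): [2.57, 2.57, 3.14, 3.14, 3.14, 3.14].

### API

Orientations are given as a 3x3 rotation matrix whose columns are the frame's x, y, z axes.
In Python, from plant import ctrl gives the robot as it stands.
- The arm moves only by the shell command python3 -m crank 'ROWS' [FORCE]. ROWS is JSON, a list of rows, each a list of 7 numbers: the shift along the world's x, y, z in m, then the turn, a rotation vector about the world's x, y, z in degrees, then the closure, from -1 (fully open) to 1 (shut), so that 0 is half open. In form: [[x, y, z, wx, wy, wz, grip], ...]. A call has 1 to 10 rows; each row is the pose to reach, as a shift and turn from the pose commanded when the call began; what a row does not reach only later rows make up. A row lasts 1/8 s, in which the tool goes at most 62.5 mm and 10.7 degrees, less where a joint would pass 70% of its speed; a pose out of reach is approached as far as the arm can. A call with a gripper value outside its range is refused whole. The fingers move at their own pace and stop on an object; FORCE is the grip in N (left out, the last holds). Time passes only in rows, so rows that repeat a pose let the fingers close. It gives the time, the measured TCP pose, the force, the opening and the grip force at its end, in the units of the state.
- ctrl.sense(): the state, without advancing time (a new reading comes with each control period).
- ctrl.capture(name): name is "side" or "top" or "wrist"; returns a dict with "pixels" (420x560x3 uint8, red, green, blue), "fov_y" (degrees; the focal length in pixels is half the picture's height over the tangent of half this angle, whatever the lens; pixels are square), "cx", "cy" (the principal point, pixels), "eye" and "attitude" of the camera in the world; the wrist camera has in their place "T_tool_cam" (4x4, takes a point from camera to tool coordinates, whose origin is the TCP and whose axes are the flange's). Camera axes: x right, y up, looking along -z (the intrinsics and any distortion apply to the point x, -y, -z); pixel columns grow to the right and rows downward; lengths in m; the calibration is good to about 2 mm. A picture is of the moment at which its call begins: read the wrist's pose just before it. There is no depth.
- ctrl.close_job(): hands the job in; it is judged then, once.
The state is a dict: "time": time; "qpos": joint angles; "qd": joint speeds; "effort": joint torques, N m; "position": TCP position; "ee_rot": TCP orientation; "ft_force": force on the tool from outside, world axes, zero at the start; "moment": the same for the moment, N m; "opening": opening from 0.0 (shut) to 1.0 (fully open); "finger_force": force on a finger pad.
Only numpy, scipy, OpenCV 4.12 (cv2) and the standard library are available. Lean on these libraries where they do the work, as an engineer would, in place of code of your own. Each camera call takes 0.05 s, during which the arm holds its last target. There are 200 camera calls.

## Working session

There is one attempt and no reset: what is moved stays moved. The work goes in short steps, Python scripts to look and compute and a shell command to move; the robot and the scene stay as the last step left them, time stands still between calls to the robot, and variables do not carry over. Pictures are saved under pics/ and viewed, at most 10 in all, crops included, and the job is handed in when it is done.

```bash
ls; mkdir -p pics; python3 - <<'E'
from plant import ctrl
import cv2
for n in("top","side"):
    c=ctrl.capture(n); cv2.imwrite(f"pics/{n}0.png",c["pixels"][:,:,::-1])
    print(n,{k:v for k,v in c.items() if k!="pixels"})
c=ctrl.capture("wrist");print({k:v for k,v in c.items() if k!="pixels"})
s=ctrl.sense();print(s["time"],s["position"],s["ee_rot"],s["opening"])
E
```

```text
pics
top {'fov_y': 45.10188428107905, 'cx': 276.7528507387287, 'cy': 207.7079296156752, 'eye': array([ 0.42543372, -0.01384684,  1.14358335]), 'attitude': array([[ 0.00150689,  0.98767385, -0.15651865],
       [-0.99969582,  0.00534091,  0.02407789],
       [ 0.02461705,  0.15643476,  0.98738147]])}
side {'fov_y': 49.89232521225253, 'cx': 282.12472864335774, 'cy': 204.66156578012647, 'eye': array([0.39234547, 0.80179323, 0.60599366]), 'attitude': array([[-0.97507498,  0.11130983, -0.19193461],
       [-0.22184974, -0.50231789,  0.83573885],
       [-0.00338624,  0.85748869,  0.51449166]])}
{'fov_y': 65.10155406412785, 'cx': 282.60170621173637, 'cy': 214.18782317939116, 'T_tool_cam': array([[-1.26482940e-03,  9.49320512e-01,  3.14307120e-01,
         8.10168862e-02],
       [ 9.99998636e-01,  1.53446073e-03, -6.10445521e-04,
         2.31375239e-04],
       [-1.06180039e-03,  3.14305920e-01, -9.49321158e-01,
         3.13707712e-02],
       [ 0.00000000e+00,  0.00000000e+00,  0.00000000e+00,
         1.00000000e+00]])}
0.15 [ 0.23223878 -0.58001685  0.40372956] [[ 9.28379779e-01  3.71632658e-01 -3.92364081e-04]
 [ 3.71632798e-01 -9.28378454e-01  1.58433187e-03]
 [ 2.24527107e-04 -1.61667704e-03 -9.99998668e-01]] 0.9999159839250034
```

View pics/top0.png

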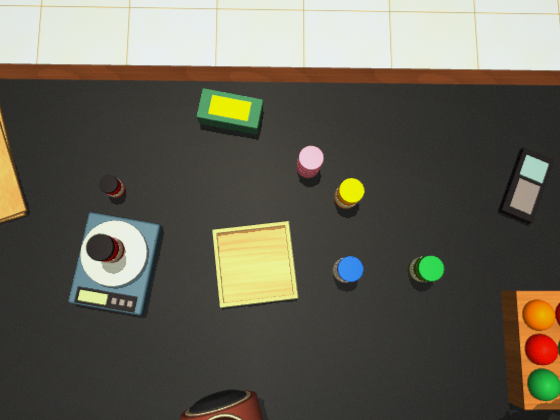

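View pics/side0.png

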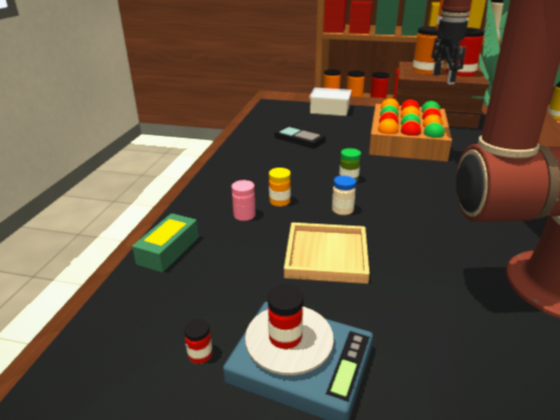

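The top view shows these candidates:
- **Peppers:** black lid on the scale at (102,248), the larger one. The small look-alike on the counter is at (112,186).
- **Honey:** yellow lid at (350,190). The pink look-alike is at (310,158), and the yellow-topped green box at (230,108) is not a jar.
- **Others:** tahini (350,269), olives (430,268), tray (255,264), platter (113,253).

I choose the jar on the scale at (102,248) and the yellow lid at (350,190).

```bash
cat > h.py <<'E'
import numpy as np, cv2
from plant import ctrl
def shot(n):
    s=ctrl.sense(); c=ctrl.capture(n)
    if n=="wrist":
        R=np.array(s["ee_rot"]);T=c["T_tool_cam"]
        c["attitude"]=R@T[:3,:3]; c["eye"]=np.array(s["position"])+R@T[:3,3]
    return c
def cast(c,uv,z):
    f=210/np.tan(np.radians(c["fov_y"]/2))
    d=c["attitude"]@np.array([(uv[0]-c["cx"])/f,-(uv[1]-c["cy"])/f,-1])
    return (c["eye"]+d*(z-c["eye"][2])/d[2]).round(4)
def proj(c,p):
    f=210/np.tan(np.radians(c["fov_y"]/2)); q=c["attitude"].T@(np.array(p)-c["eye"])
    return np.array([c["cx"]-f*q[0]/q[2],c["cy"]+f*q[1]/q[2]]).round(1)
def blob(c,lo,hi,roi=None):  # HSV range, roi x0,y0,x1,y1 -> largest contour
    m=cv2.inRange(cv2.cvtColor(c["pixels"],cv2.COLOR_RGB2HSV),lo,hi)
    if roi:
        k=np.zeros_like(m);k[roi[1]:roi[3],roi[0]:roi[2]]=255;m&=k
    cs,_=cv2.findContours(m,cv2.RETR_EXTERNAL,cv2.CHAIN_APPROX_NONE)
    return max(cs,key=cv2.contourArea)
E
python3 - <<'E'
from h import *
c=shot("top");s=shot("side")
def lid(c,lo,hi,roi,z,nm):
    b=blob(c,lo,hi,roi); e=cv2.fitEllipse(cv2.convexHull(b)); print(nm,np.round(e[0],1),np.round(e[1],1),cast(c,e[0],z)); return e
lid(c,(22,150,120),(34,255,255),(330,170,370,215),.085,"honey")
lid(c,(105,150,80),(125,255,255),(330,250,370,290),.085,"tahini")
lid(c,(45,150,80),(75,255,255),(410,250,450,290),.085,"olives")
lid(c,(140,40,80),(180,255,255),(290,140,330,180),.085,"pink")
lid(c,(0,0,120),(180,60,255),(75,215,155,290),.06,"platter")
b=blob(c,(0,0,0),(180,255,40),(85,232,119,266)); e=cv2.minAreaRect(b); print("pep dark",e,cast(c,e[0],.145))
b=blob(c,(15,40,100),(32,180,255),(200,210,310,315)); r=cv2.minAreaRect(b); q=[cast(c,p,.025) for p in cv2.boxPoints(r)]; print("tray",np.mean(q,0),q)
b=blob(c,(95,60,50),(115,200,200),(60,200,170,320)); r=cv2.minAreaRect(b); q=[cast(c,p,.04) for p in cv2.boxPoints(r)]; print("scale",np.mean(q,0),q)
# side cross-check
b=blob(s,(22,150,120),(34,255,255),(260,160,300,185)); print("side honey lid",b.reshape(-1,2).mean(0),cast(s,cv2.fitEllipse(b)[0],.082))
b=blob(s,(0,0,120),(180,60,255),(235,300,340,375)); e=cv2.fitEllipse(cv2.convexHull(b));print("side platter",e,cast(s,e[0],.06))
cr=np.hstack([cv2.resize(c["pixels"][170:300,60:180],(360,390)),cv2.resize(c["pixels"][130:260,290:410],(360,390))])
cv2.imwrite("pics/crop1.png",cr[:,:,::-1])
E
```

```text
honey [351.2 190.2] [25.2 25.6] [ 0.6321 -0.1989  0.085 ]
tahini [350.3 268.6] [25.2 26.1] [ 0.4654 -0.1934  0.085 ]
olives [430.7 268. ] [25.  26.3] [ 0.4671 -0.3626  0.085 ]
pink [309.5 161. ] [26.  33.3] [ 0.6956 -0.1102  0.085 ]
platter [113.2 253. ] [65.  68.7] [0.4981 0.307  0.06  ]
pep dark ((108.42448425292969, 250.42367553710938), (9.64917278289795, 25.079872131347656), 23.498565673828125) [0.4973 0.2913 0.145 ]
tray [0.47895 0.00835 0.025  ] [array([0.5539, 0.107 , 0.025 ]), array([ 0.5755, -0.0686,  0.025 ]), array([ 0.4032, -0.0883,  0.025 ]), array([0.3832, 0.0833, 0.025 ])]
scale [0.478925 0.3098   0.04    ] [array([0.3947, 0.4042, 0.04  ]), array([0.5961, 0.3745, 0.04  ]), array([0.5625, 0.2131, 0.04  ]), array([0.3624, 0.2474, 0.04  ])]
side honey lid [279.46296296 173.96296296] [ 0.6285 -0.196   0.082 ]
side platter ((288.789306640625, 339.0497741699219), (69.98828125, 89.743408203125), 90.80715942382812) [0.4948 0.3128 0.06  ]
```

View pics/crop1.png

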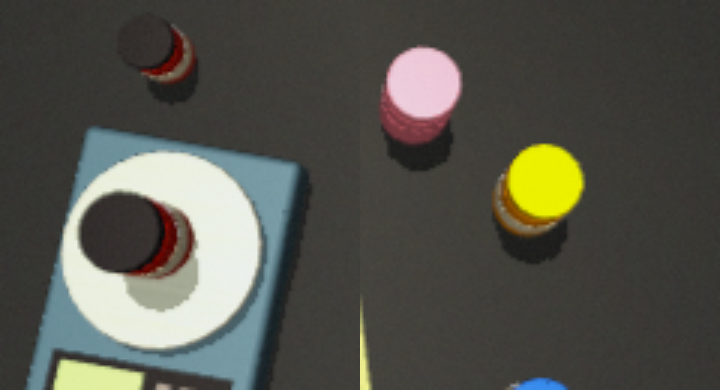

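The crop confirms the choice. The large black lid is on the platter at about (100,247) in the top image, and the smaller jar stands off the scale. The yellow lid is at (351,190), next to the pink jar. Now I move above the scale.

```bash
python3 -m crank '[[0.27,0.889,0.01,0,0,0,-1],[0.27,0.889,0.01,0,0,0,-1],[0.27,0.889,0.01,0,0,0,-1],[0.27,0.889,0.01,0,0,0,-1],[0.27,0.889,0.01,0,0,0,-1],[0.27,0.889,0.01,0,0,0,-1],[0.27,0.889,0.01,0,0,0,-1],[0.27,0.889,0.01,0,0,0,-1],[0.27,0.889,0.01,0,0,0,-1],[0.27,0.889,0.01,0,0,0,-1]]' 40
python3 -c "
from plant import ctrl
print(ctrl.sense()['position'],ctrl.sense()['qpos'])"
```

```text
time: 1.5
position: [0.4138, 0.0199, 0.4118]
ee_rot: [[0.928, 0.372, 0.002], [0.372, -0.928, -0.0], [0.001, 0.001, -1.0]]
ft_force: [1.0, -0.1, -0.3]
opening: 1.002
finger_force: 0.0
[0.41382778 0.01990613 0.4117972 ] [-1.31963001e-01 -4.94917458e-01  2.06512081e+00 -1.44665054e-04
  1.56972683e+00  1.05805988e+00]
```

```bash
python3 -m crank '[[0.088,0.28,0,0,0,0,-1],[0.088,0.28,0,0,0,0,-1],[0.088,0.28,0,0,0,0,-1],[0.088,0.28,0,0,0,0,-1],[0.088,0.28,0,0,0,0,-1],[0.088,0.28,0,0,0,0,-1],[0.088,0.28,0,0,0,0,-1],[0.088,0.28,0,0,0,0,-1]]'
python3 - <<'E'
from h import *
c=shot("wrist");print(ctrl.sense()["position"])
cv2.imwrite("pics/w1.png",c["pixels"][:,:,::-1])
t=shot("top");s=shot("side")
print(proj(c,[.504,.309,.145]))
E
```

```text
time: 2.5
position: [0.5018, 0.2967, 0.4115]
ee_rot: [[0.929, 0.37, 0.0], [0.37, -0.929, -0.0], [0.0, 0.0, -1.0]]
ft_force: [0.2, -0.0, 0.5]
opening: 1.003
finger_force: 0.0
[0.50180396 0.2967016  0.41166245]
[267.9 209.9]
```

View pics/w1.png

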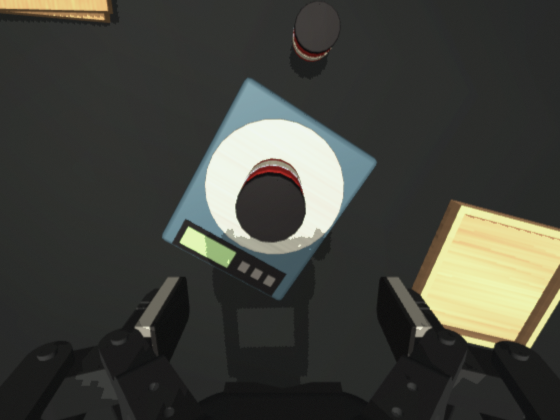

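The wrist view shows the peppers lid at about (271,207), the platter at (274,187) and the tray on the right. The lid lies within 3 px of where I predicted it.

```bash
python3 - <<'E'
from h import *
c=shot("wrist")
b=blob(c,(0,0,0),(180,255,70),(225,165,320,250));
m=cv2.minEnclosingCircle(b);print("lid",m,cast(c,(271,207),.145))
b=blob(c,(0,0,120),(180,60,255),(195,110,355,260)); h=cv2.convexHull(b); e=cv2.fitEllipse(h[h[:,0,1]<225]); print("platter",e,cast(c,e[0],.06))
b=blob(c,(90,60,50),(115,200,200),(150,60,390,310)); r=cv2.minAreaRect(b); print("scale",[cast(c,p,.04) for p in cv2.boxPoints(r)])
E
```

```text
lid ((270.5492248535156, 206.8017120361328), 34.971954345703125) [0.507  0.3078 0.145 ]
platter ((273.8948669433594, 185.89280700683594), (138.24082946777344, 143.51959228515625), 145.2723846435547) [0.5033 0.3063 0.06  ]
scale [array([0.3967, 0.4022, 0.04  ]), array([0.5895, 0.3685, 0.04  ]), array([0.5757, 0.2142, 0.04  ]), array([0.3645, 0.2229, 0.04  ])]
```

```bash
python3 -m crank '[[0.004,0.011,-0.05,0,0,0,-1],[0.004,0.011,-0.1,0,0,0,-1],[0.004,0.011,-0.13,0,0,0,-1],[0.004,0.011,-0.144,0,0,0,-1],[0.004,0.011,-0.144,0,0,0,-1],[0.004,0.011,-0.144,0,0,0,-1]]'
python3 -m crank '[[0,0,0,0,0,0,1],[0,0,0,0,0,0,1],[0,0,0,0,0,0,1],[0,0,0,0,0,0,1],[0,0,0,0,0,0,1],[0,0,0,0,0,0,1],[0,0,0,0,0,0,1],[0,0,0,0,0,0,1]]' 40
```

```text
time: 3.45
position: [0.5067, 0.309, 0.2695]
ee_rot: [[0.928, 0.372, 0.003], [0.372, -0.928, 0.001], [0.003, -0.0, -1.0]]
ft_force: [-0.2, -0.6, 0.5]
opening: 0.998
finger_force: 0.0
time: 4.45
position: [0.5064, 0.3089, 0.2689]
ee_rot: [[0.928, 0.372, 0.002], [0.372, -0.928, 0.001], [0.002, 0.0, -1.0]]
ft_force: [-0.4, -1.3, 5.8]
opening: 0.621
finger_force: 42.4
```

```bash
python3 -m crank '[[0,0,0.03,0,0,0,1],[0,0,0.06,0,0,0,1],[-0.005,-0.05,0.06,0,0,0,1],[-0.01,-0.1,0.06,0,0,0,1],[-0.014,-0.15,0.06,0,0,0,1],[-0.018,-0.2,0.06,0,0,0,1],[-0.023,-0.25,0.06,0,0,0,1],[-0.027,-0.3,0.06,0,0,0,1],[-0.027,-0.3,0.06,0,0,0,1],[-0.027,-0.3,0.06,0,0,0,1]]'
python3 - <<'E'
from h import *
c=shot("wrist");t=shot("top")
cv2.imwrite("pics/w2.png",np.hstack([cv2.resize(x["pixels"],(400,300)) for x in(c,t)])[:,:,::-1])
for dx,dy in((85,85),(-85,85),(85,-85),(-85,-85)): print(proj(c,[.479+dx/1e3,.008+dy/1e3,.025])*400/560)
E
```

```text
time: 5.7
position: [0.4787, 0.009, 0.3267]
ee_rot: [[0.929, 0.371, -0.001], [0.371, -0.929, 0.001], [-0.001, -0.001, -1.0]]
ft_force: [0.4, -0.5, -0.4]
opening: 0.624
finger_force: 43.1
[157.64285714  45.57142857]
[115.28571429 182.14285714]
[299.92857143 106.07142857]
[237.85714286 224.64285714]
```

View pics/w2.png

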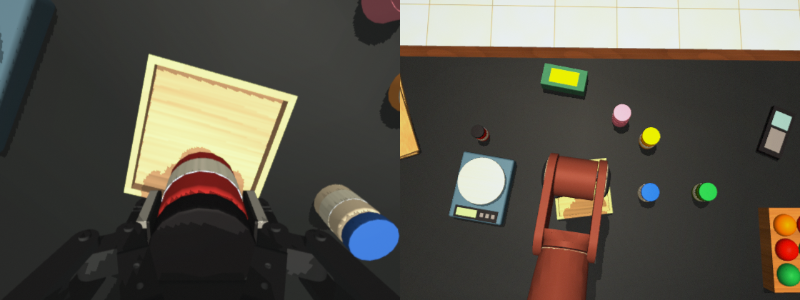

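The left half shows the jar gripped upright over the tray, whose corners are at about (150,55), (298,97) and (125,192), as predicted. The right half shows the platter clear and the bystanders in place. Lowering the jar now.

```bash
python3 -m crank '[[0,0,-0.04,0,0,0,1],[0,0,-0.07,0,0,0,1],[0,0,-0.09,0,0,0,1],[0,0,-0.1,0,0,0,1],[0,0,-0.104,0,0,0,1],[0,0,-0.106,0,0,0,1],[0,0,-0.108,0,0,0,1],[0,0,-0.108,0,0,0,1]]'
python3 - <<'E'
from h import *
t=shot("top");s=shot("side")
b=blob(t,(0,0,120),(180,60,255),(75,215,155,290)); e=cv2.fitEllipse(cv2.convexHull(b));print(e,cast(t,e[0],.06))
b=blob(s,(0,0,120),(180,60,255),(235,300,340,375)); e=cv2.fitEllipse(cv2.convexHull(b));print(e,cast(s,e[0],.06))
E
```

```text
time: 6.8
position: [0.4791, 0.0087, 0.2198]
ee_rot: [[0.928, 0.372, 0.001], [0.372, -0.928, -0.0], [0.001, 0.0, -1.0]]
ft_force: [-0.1, 0.4, -1.4]
opening: 0.627
finger_force: 43.1
((113.15620422363281, 252.95411682128906), (64.97526550292969, 68.70355987548828), 48.5449333190918) [0.4981 0.307  0.06  ]
((288.8062744140625, 338.9787902832031), (70.20795440673828, 89.74098205566406), 90.6151351928711) [0.4948 0.3126 0.06  ]
```

```bash
python3 -m crank '[[0,0,-0.001,0,0,0,1],[0,0,-0.002,0,0,0,1],[0,0,-0.003,0,0,0,1],[0,0,-0.003,0,0,0,1]]'
```

```text
time: 7.4
position: [0.479, 0.0088, 0.2169]
ee_rot: [[0.928, 0.372, -0.0], [0.372, -0.928, 0.0], [-0.0, -0.0, -1.0]]
ft_force: [-2.7, 0.5, 2.9]
opening: 0.619
finger_force: 43.5
```

Contact is indicated by the force rising to about +3–4 N. I open partway slowly, then fully, wait and rise.

```bash
python3 -m crank '[[0,0,0,0,0,0,-0.4],[0,0,0,0,0,0,-0.6],[0,0,0,0,0,0,-1],[0,0,0,0,0,0,-1],[0,0,0,0,0,0,-1],[0,0,0.02,0,0,0,-1],[0,0,0.06,0,0,0,-1],[0,0,0.12,0,0,0,-1],[0,0,0.18,0,0,0,-1],[0,0,0.18,0,0,0,-1]]'
python3 - <<'E'
from h import *
s=shot("side");w=shot("wrist")
cv2.imwrite("pics/s3.png",np.hstack([cv2.resize(x["pixels"],(400,300)) for x in(w,s)])[:,:,::-1])
E
```

```text
time: 8.65
position: [0.4801, 0.0086, 0.4034]
ee_rot: [[0.928, 0.372, 0.012], [0.372, -0.928, -0.002], [0.011, 0.006, -1.0]]
ft_force: [0.2, 0.2, -0.4]
opening: 1.0
finger_force: 0.0
```

View pics/s3.png

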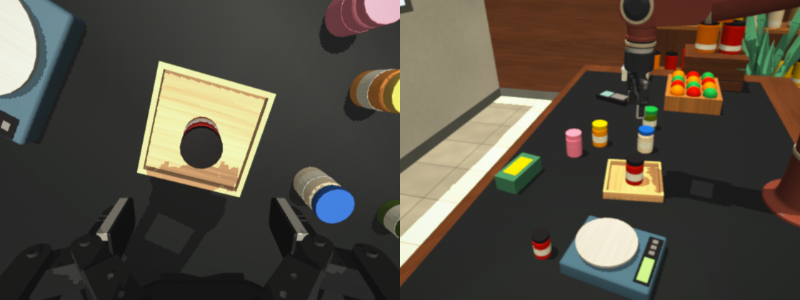

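Peppers stands upright in the middle of the tray, with its lid at (201,148) in the wrist half. Next is honey.

```bash
python3 -m crank '[[0.038,-0.05,0,0,0,0,-1],[0.076,-0.1,-0.02,0,0,0,-1],[0.114,-0.15,-0.03,0,0,0,-1],[0.152,-0.207,-0.04,0,0,0,-1],[0.152,-0.207,-0.04,0,0,0,-1],[0.152,-0.207,-0.04,0,0,0,-1],[0.152,-0.207,-0.04,0,0,0,-1]]'
python3 - <<'E'
from h import *
c=shot("wrist");print(ctrl.sense()["position"])
b=blob(c,(22,150,150),(34,255,255),(180,100,400,300)); e=cv2.minEnclosingCircle(b);e2=cv2.fitEllipse(b); print(e,e2,cast(c,e[0],.085),cast(c,e2[0],.085),proj(c,[.631,-.198,.085]))
b=blob(c,(140,40,60),(178,255,255)); print("pink",cv2.boundingRect(b))
E
```

```text
time: 9.62
position: [0.6303, -0.1969, 0.3561]
ee_rot: [[0.928, 0.373, -0.001], [0.373, -0.928, 0.001], [-0.001, -0.001, -1.0]]
ft_force: [0.7, -0.3, 0.6]
opening: 1.003
finger_force: 0.0
[ 0.63037903 -0.19678357  0.35662644]
((307.5, 190.5), 15.116316795349121) ((299.03814697265625, 204.68685913085938), (40.3524055480957, 52.18825912475586), 129.90316772460938) [ 0.6561 -0.2068  0.085 ] [ 0.6435 -0.2052  0.085 ] [284.1 215.8]
pink (172, 33, 88, 87)
```

```bash
python3 - <<'E'
from h import *
c=shot("wrist");cv2.imwrite("pics/w4.png",c["pixels"][:,:,::-1])
b=blob(c,(26,150,60),(34,255,255),(180,100,400,300)); e=cv2.minEnclosingCircle(b); print(e,cast(c,e[0],.085))
E
```

```text
((256.0, 208.0), 9.999999747378752e-05) [ 0.6289 -0.1758  0.085 ]
```

View pics/w4.png

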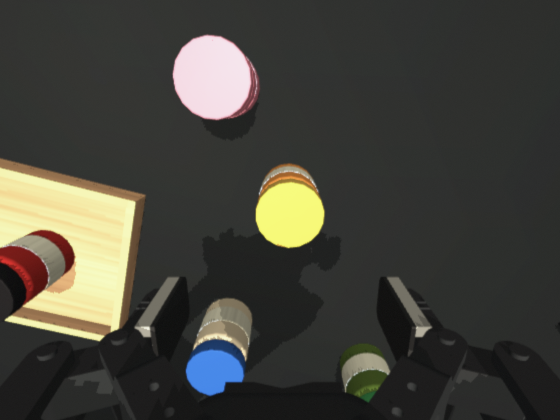

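The yellow lid is at (290,213), pink at (213,77) and tahini at (215,370). Both neighbours are clear of the finger line. The cast gives about (0.634,-0.201), so I descend and grip.

```bash
python3 -m crank '[[0.003,-0.003,-0.05,0,0,0,-1],[0.003,-0.003,-0.1,0,0,0,-1],[0.003,-0.003,-0.135,0,0,0,-1],[0.003,-0.003,-0.148,0,0,0,-1],[0.003,-0.003,-0.148,0,0,0,-1],[0.003,-0.003,-0.148,0,0,0,-1]]'
python3 -m crank '[[0,0,0,0,0,0,1],[0,0,0,0,0,0,1],[0,0,0,0,0,0,1],[0,0,0,0,0,0,1],[0,0,0,0,0,0,1],[0,0,0,0,0,0,1],[0,0,0,0,0,0,1],[0,0,0,0,0,0,1]]' 40
```

```text
time: 10.48
position: [0.6348, -0.2014, 0.2111]
ee_rot: [[0.928, 0.372, 0.004], [0.372, -0.928, -0.002], [0.003, 0.003, -1.0]]
ft_force: [0.2, 0.7, -0.2]
opening: 0.997
finger_force: 0.0
time: 11.48
position: [0.6344, -0.2014, 0.21]
ee_rot: [[0.928, 0.372, 0.002], [0.372, -0.928, -0.0], [0.001, 0.001, -1.0]]
ft_force: [-0.9, 1.5, 6.8]
opening: 0.622
finger_force: 42.5
```

```bash
python3 -m crank '[[0,0,0.03,0,0,0,1],[0,0,0.08,0,0,0,1],[0,0,0.13,0,0,0,1],[-0.014,0.05,0.13,0,0,0,1],[-0.027,0.1,0.13,0,0,0,1],[-0.04,0.15,0.13,0,0,0,1],[-0.054,0.2,0.13,0,0,0,1],[-0.067,0.25,0.13,0,0,0,1],[-0.08,0.3,0.13,0,0,0,1],[-0.08,0.3,0.13,0,0,0,1]]'
python3 -m crank '[[-0.014,0.05,0,0,0,0,1],[-0.027,0.1,0,0,0,0,1],[-0.04,0.15,0,0,0,0,1],[-0.056,0.208,0,0,0,0,1],[-0.056,0.208,0,0,0,0,1],[-0.056,0.208,0,0,0,0,1],[-0.056,0.208,0,0,0,0,1]]'
python3 - <<'E'
from h import *
s=shot("side");w=shot("wrist")
cv2.imwrite("pics/s5.png",np.hstack([cv2.resize(x["pixels"],(400,300)) for x in(w,s)])[:,:,::-1])
E
```

```text
time: 12.72
position: [0.5525, 0.1015, 0.3372]
ee_rot: [[0.927, 0.376, -0.002], [0.376, -0.927, 0.0], [-0.002, -0.001, -1.0]]
ft_force: [-0.4, -0.5, -4.0]
opening: 0.625
finger_force: 43.8
time: 13.6
position: [0.4985, 0.3054, 0.338]
ee_rot: [[0.929, 0.37, -0.0], [0.37, -0.929, -0.001], [-0.001, 0.0, -1.0]]
ft_force: [0.5, 0.4, -2.8]
opening: 0.624
finger_force: 44.4
```

View pics/s5.png

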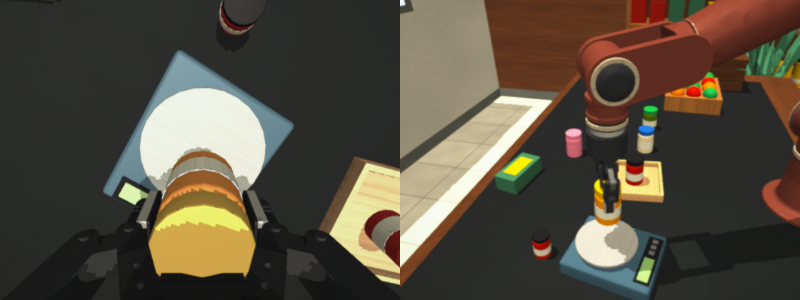

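Honey is held upright over the platter. In the wrist half the platter spans x 140–266, centred at about 203, in line with the jar at about 203. Lowering now.

```bash
python3 -m crank '[[0.001,0.003,-0.03,0,0,0,1],[0.001,0.003,-0.05,0,0,0,1],[0.001,0.003,-0.058,0,0,0,1],[0.001,0.003,-0.062,0,0,0,1],[0.001,0.003,-0.064,0,0,0,1],[0.001,0.003,-0.065,0,0,0,1],[0.001,0.003,-0.065,0,0,0,1]]'
```

```text
time: 14.58
position: [0.499, 0.3099, 0.274]
ee_rot: [[0.928, 0.372, 0.001], [0.372, -0.928, 0.0], [0.001, -0.0, -1.0]]
ft_force: [-0.3, 0.5, -3.3]
opening: 0.621
finger_force: 44.4
```

```bash
python3 -m crank '[[0,0,-0.001,0,0,0,1],[0,0,-0.002,0,0,0,1],[0,0,-0.003,0,0,0,1],[0,0,-0.004,0,0,0,1],[0,0,-0.004,0,0,0,1]]'
```

```text
time: 15.2
position: [0.499, 0.3098, 0.2701]
ee_rot: [[0.928, 0.372, -0.0], [0.372, -0.928, -0.0], [-0.0, 0.0, -1.0]]
ft_force: [-2.5, -2.3, 1.5]
opening: 0.623
finger_force: 44.7
```

Contact: the force went from -3.3 to +1.5 N. Releasing and rising.

```bash
python3 -m crank '[[0,0,0,0,0,0,-0.4],[0,0,0,0,0,0,-0.6],[0,0,0,0,0,0,-1],[0,0,0,0,0,0,-1],[0,0,0,0,0,0,-1],[0,0,0.02,0,0,0,-1],[0,0,0.06,0,0,0,-1],[0,0,0.12,0,0,0,-1],[0,0,0.15,0,0,0,-1],[0,0,0.15,0,0,0,-1]]'
python3 -m crank '[[0,0,0,0,0,0,-1],[0,0,0,0,0,0,-1]]'
python3 - <<'E'
from h import *
s=shot("side");w=shot("wrist")
cv2.imwrite("pics/s6.png",np.hstack([cv2.resize(x["pixels"],(400,300)) for x in(w,s)])[:,:,::-1])
print(proj(w,[.498,.308,.145])*400/560,proj(w,[.498,.308,.06])*400/560)
E
```

```text
time: 16.45
position: [0.4994, 0.31, 0.4253]
ee_rot: [[0.928, 0.372, 0.008], [0.372, -0.928, 0.004], [0.009, -0.0, -1.0]]
ft_force: [0.4, 1.0, -0.0]
opening: 1.003
finger_force: 0.0
time: 16.7
position: [0.4985, 0.3096, 0.4173]
ee_rot: [[0.928, 0.372, -0.003], [0.372, -0.928, -0.001], [-0.004, 0.0, -1.0]]
ft_force: [0.2, -0.5, -0.4]
opening: 1.0
finger_force: 0.0
[202.64285714 154.28571429] [202.42857143 135.        ]
```

View pics/s6.png

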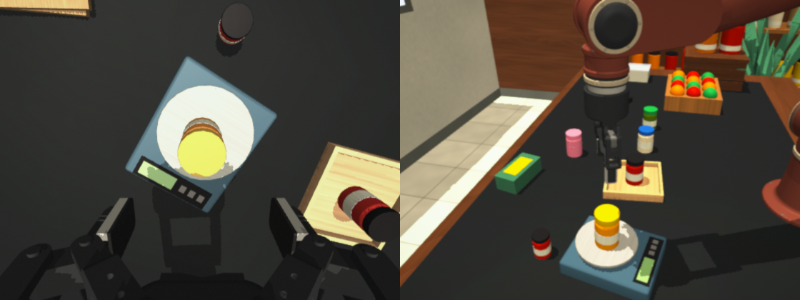

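Honey stands upright, its lid at (202,154) about where a jar centred on the platter should appear. The platter itself is at (205,133), so the offset is about 4 mm. Handing in.

```bash
python3 -c "
from plant import ctrl
print(ctrl.close_job())"
```

```text
the job is handed in; nothing more can be done
None
```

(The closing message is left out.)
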